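Torque the specimen clamp bolt to the click

ROBOT

A 6-joint arm with a two-finger parallel gripper is mounted at the origin on a cart in front of the work surface, level with it; the furniture and walls round the work are solid. World frame = base frame: x ahead of the robot, y to its left, z up, the work surface at z = 0. Lengths are in m, angles in degrees, forces in N, time in s.
With the tool pointing down it reaches from about 0.3 to 0.75 m from the base axis. Payload 8.5 kg.
Tool frame: the origin (TCP) lies midway between the tips of the shut fingers; the grasp point (between the pads) lies 19 mm behind it (env.tcp_to_grasp is the z of the grasp point in the tool frame, in m); z points along the fingers, y is the line along which they close (so a half turn about z gives the same grasp; the last joint's range is limited). The gripper opens to 85 mm and grips with 20 to 120 N. Pads are 22 mm wide; open, the fingers measure 114 mm over their backs; the gripper's body (76 mm by 85 mm) begins 54 mm behind the grasp point. The pads swing forward as they close: fully open they stand 13 mm farther back than shut.
Start: joints at [-81.377, 21.807, 74.336, -0, 83.858, -12.336], TCP at [0.197, -0.514, 0.231] pointing down, gripper open.
Joint ranges: [-178.18, 178.18], [-50.72, 133.34], [12.68, 142.11], [-81.47, 261.47], [9.98, 163.14], [-165.26, 165.26]. Speed limits (degrees/s): [136.94, 136.94, 180, 180, 180, 180].

INTERFACE

Orientations are given as a 3x3 rotation matrix whose columns are the frame's x, y, z axes.
In Python, from rig import env, imaging, job, models gives the robot as it stands. The module is installed in compiled form; this text tells all that it offers.
- The arm moves only by the tool jog_arm, never from a script. Its argument "plan" is text: rows parted by semicolons, each of 7 numbers parted by spaces: the turn, a rotation vector about the tool's x, y, z in degrees, then the shift along the tool's x, y, z in cm, then the closure in counts, from 0 (fully open) to 255 (shut). In form: rx ry rz x y z claw; .... A call has 1 to 10 rows; each row shifts and turns the commanded pose from where the row before left it, along the tool's axes as they then stand; what a row does not reach is not made up. A row lasts 1/12 s, in which the tool goes at most 41.7 mm and 7.16 degrees, less where a joint would pass 70% of its speed; a pose out of reach is approached as far as the arm can. A call with a gripper value outside its range is refused whole. The fingers move at their own pace and stop on an object; "grip_force" is the grip in N (left out, the last holds). Time passes only in rows, so rows that do not move let the fingers close. It gives the time, the measured TCP pose, the force, the opening and the grip force at its end, in the units of the state.
- env.observe(): the state, without advancing time (a new reading comes with each control period).
- imaging.get_image(name): name is "scene" or "top" or "wrist"; returns a dict with "pixels" (384x512x3 uint8, red, green, blue), "depth" (384x512 float32, m along the optical axis (not along the pixel's ray), 0 where there is no reading), "fov_y" (degrees; the focal length in pixels is half the picture's height over the tangent of half this angle, whatever the lens; pixels are square), "cx", "cy" (the principal point, pixels), "world_from_camera" (4x4, takes a point from camera to world coordinates). Camera axes: x right, y down, z forward; pixel columns grow to the right and rows downward; lengths in m; the calibration is good to about 2 mm. A picture is of the moment at which its call begins.
- job.close_job(): hands the job in; it is judged then, once.
Trained networks look in the newest picture that a camera, given by its name, has taken for a name from the list of things; names that differ only in an ending like _2 or _b are one class to them, and where a whole thing is asked for, a point or a joint stands for the part that bears it (a point fixed in the world has none). Each returns a list of dicts, best first, with "confidence" (0 to 1); they miss things now and then, are a little off and sometimes report something else, mostly with a low value. They report only what shows in the picture. A call takes as long as a camera call. They do not tell look-alikes from the thing itself.
- models.outline_of(camera, query): "region" (384x512 bool, what is visible of it) and "bbox" ([centre column, centre row, width, height] in pixels, round what is visible of it).
- models.tip_of(camera, query): "at" ([column, row] in pixels: a listed point, or the origin of a listed thing).
The state is a dict: "time_s": time; "q": joint angles; "qvel": joint speeds; "joint_efforts": joint torques, N m; "position": TCP position; "tool_rot": TCP orientation; "ft_force": force on the tool from outside, world axes, zero at the start; "wrist_torque": the same for the moment, N m; "grip_width": finger opening in m; "gripper_force": force on a finger pad.
Only numpy, scipy, OpenCV 4.12 (cv2) and the standard library are available. Lean on these libraries where they do the work, as an engineer would, in place of code of your own. Each camera call takes 0.05 s, during which the arm holds its last target. There are 200 camera calls.

TASK

Tighten the square-headed bolt of the specimen clamp with the click wrench: set the wrench's socket gently and fully down over the bolt head, then swing its handle clockwise (seen from above) until the bolt binds and the handle's breakaway joint clicks over. Stop as soon as the handle has given way, without forcing it on to its end stop, and leave the wrench sitting level on the bolt; do not disturb the other things on the worktop.

Things in the scene. Friction and masses are not known exactly. Their poses are not given: they have to be found in the camera images.
- bolt_head (a point): Square steel bolt head, 24 x 24 mm, 13 mm high, and on it a round 3 mm crown tapering from 24 to 18 mm. The point lies on the bolt's upright axis, on the washer face (42 mm wide, 49 mm above the worktop); z up, x and y square to the flats. It turns clockwise from above against about 0.12 N m by an unknown 0.3 to 0.7 rad, then binds hard; it does not spring back.
- bolt_dimple (a point): Small dark dimple in one corner of the bolt head's top face (62 mm above the worktop, beside the crown), 13 mm off the axis; it turns with the bolt.
- clamp: The fixed strap clamp round the bolt; origin under the middle of its aluminium base plate (120 x 76 x 14 mm), in line with the bolt's axis, x along the plate. A steel strap along x (104 x 28 mm, top 45 mm above the worktop) holds a round specimen mount down. Seat the wrench with 25 N or less; its contacts on clamp and bolt may add up to 120 N (some 75 N at the click).
- wrench: Steel click wrench, 0.43 to 0.6 kg plus a light handle, lying level, socket mouth down; origin at the centre of the socket's lower face, z up, x along the straight handle. Its centre of mass lies within 15 mm of the socket's axis, so set down on the bolt it stands by itself. Seated, turn it clockwise (from above) by its handle.
- wrench_socket (a point): Centre of the wrench's socket mouth, at its lower face (same place and axes as the wrench body). The socket is a 40 x 40 mm block with a square hole 26.4 mm wide, 18 mm deep, sides along x and y (mouth widened to 28.8 mm for 2 mm). It fits the bolt head in four ways with about 0.1 rad of play; fully down, its lower face rests on the washer face.
- wrench_grip (a point): Centre of the dark steel grip block on top of the wrench head, 45 mm above the socket's lower face: 34 mm along the handle (x), 30 mm across (y), from 26 to 60 mm above the lower face; handy for lifting and placing.
- wrench_pin (a point): Pivot pin of the wrench's handle, 36 mm from the socket's axis along x. The handle pivots about it clockwise only. It stays rigid up to about 0.75 N m about the pin, then gives way with resistance falling to half, and stays where it is left. The click is complete at 0.12 rad; the end stop is at 0.34 rad, and past 0.30 rad counts as over-tightened.
- wrench_handle (a point): Point on the axis of the wrench's handle, 100 mm from the pin (136 mm from the socket's axis), 16 mm above the socket's lower face; x along the handle to its free end. It lies in the grey grip, 25 mm thick, 104 to 170 mm from the socket's axis, followed by a 32 mm thick end knob to 182 mm. Pushed sideways here the handle trips at about 6 to 7.5 N.
- eraser: Block eraser, 50 x 23 x 12 mm, a bystander.
- marker_0: Marker pen, 136 mm long, a bystander.
- spare_mount_a: Spare round specimen mount, 30 mm across, 19 mm high, a bystander.
- spare_mount_b: Spare round specimen mount, 30 mm across, 16 mm high, a bystander.
Not all that is in view belongs to the job. Of the things that look like the wrench, the smaller one is meant.

How it is judged:
By the outcome, as a careful person would: the job done as asked, in the order asked, and still so for the second after the job is handed in, with the robot touching nothing.
It also fails if it takes over 72 s, if anything falls off the work surface, if the arm or the gripper's body presses on something with over 40 N, if the wrist force passes 120 N, or if a joint passes its speed limit or range.

## Working session

There is one attempt and no reset: what is moved stays moved. The work goes in short steps, Python scripts to look and compute and a tool call to move; the robot and the scene stay as the last step left them, time stands still between calls to the robot, and variables do not carry over. Pictures are saved under pics/ and viewed, at most 10 in all, crops included, and the job is handed in when it is done.

Besides the shell and the picture viewer there is one more tool, called after "Request:" as name(argument=value, ...) on one line, values as JSON. jog_arm: Moves the arm, as the interface text tells. Its arguments: {"type":"object","properties":{"plan":{"type":"string"},"grip_force":{"type":"number"}},"required":["plan"]}

```bash
mkdir -p pics
cat > h.py <<'E'
import numpy as np, cv2
from rig import env, imaging, job, models
def ray(im,uv):
    f=192/np.tan(np.radians(im["fov_y"])/2); T=np.array(im["world_from_camera"])
    return T[:3,3], T[:3,:3]@np.array([(uv[0]-im["cx"])/f,(uv[1]-im["cy"])/f,1.])
def at_z(im,uv,z):
    o,d=ray(im,uv); return o+d*(z-o[2])/d[2]
def at_d(im,uv):
    o,d=ray(im,uv); u,v=int(round(uv[0])),int(round(uv[1])); p=im["depth"][max(v-1,0):v+2,max(u-1,0):u+2]; p=p[p>0]
    return o+d*np.median(p) if p.size else None
def cloud(im):
    f=192/np.tan(np.radians(im["fov_y"])/2); T=np.array(im["world_from_camera"]); D=im["depth"]
    v,u=np.mgrid[:384,:512]
    P=np.stack([(u-im["cx"])/f*D,(v-im["cy"])/f*D,D],-1)@T[:3,:3].T+T[:3,3]; P[D==0]=np.nan
    return P
def save(im,n,crop=None,s=1):
    a=im["pixels"][...,::-1]
    if crop: a=a[crop[1]:crop[3],crop[0]:crop[2]]
    cv2.imwrite("pics/"+n,cv2.resize(a,None,fx=s,fy=s,interpolation=cv2.INTER_CUBIC))
E
python3 - <<'E'
from h import *
np.set_printoptions(precision=4,suppress=True)
ims={}
for c in["top","scene"]:
    im=imaging.get_image(c); save(im,c+"0.png",s=1.5)
    for q in["bolt_head","bolt_dimple","clamp","wrench","wrench_socket","wrench_grip","wrench_pin","wrench_handle","eraser","marker_0","spare_mount_a"]:
        for r in models.tip_of(c,q)[:3]:
            print(c,q,round(r["confidence"],2),np.round(r["at"],1),at_d(im,r["at"]))
print(env.observe(), env.tcp_to_grasp)
E
```

```text
top bolt_head 0.55 [404.  194.2] [ 0.5403 -0.2981  0.0615]
top bolt_dimple 0.55 [395.3 192.3] [ 0.5555 -0.287   0.0134]
top bolt_dimple 0.54 [325.1 161.4] [ 0.6533 -0.0532  0.0162]
top bolt_dimple 0.26 [396.6 197. ] [ 0.5336 -0.2795  0.0453]
top clamp 0.6 [397.  199.6] [ 0.5267 -0.2835  0.0367]
top clamp 0.27 [228.9 189.4] [0.5466 0.2641 0.0233]
top wrench 0.96 [268.4 204.3] [0.4952 0.1354 0.0588]
top wrench 0.64 [120.5 163.5] [0.6072 0.6041 0.084 ]
top wrench_socket 0.97 [267.6 204. ] [0.4961 0.138  0.0589]
top wrench_socket 0.63 [123.6 164.5] [0.6121 0.6037 0.053 ]
top wrench_socket 0.43 [306.8 216.4] [0.466  0.0077 0.0164]
top wrench_grip 0.74 [267.9 202.3] [0.502  0.1371 0.0568]
top wrench_grip 0.74 [114.2 159.6] [0.6195 0.6253 0.0827]
top wrench_pin 0.72 [257.3 203.2] [0.5033 0.1702 0.0254]
top wrench_pin 0.7 [122.2 177.6] [0.5712 0.6076 0.0425]
top wrench_handle 0.81 [123.9 222.6] [0.4266 0.5908 0.0378]
top wrench_handle 0.63 [227.9 189.7] [0.5459 0.2675 0.0213]
top wrench_handle 0.28 [396.1 192.4] [ 0.5481 -0.2775  0.0482]
top eraser 0.54 [282.6 226.2] [0.4324 0.0857 0.0107]
t
[... 771 characters left out ...]
3]
scene eraser 0.4 [245.8 227.6] [ 0.2076 -0.3727  0.5511]
scene spare_mount_a 0.47 [317.4 230.5] [ 0.6588 -0.066   0.0123]
{'time_s': 1.2, 'q': array([-81.3773,  21.8064,  74.336 ,   0.0016,  83.8568, -12.3356]), 'qvel': array([ 0.0886,  0.0622, -0.1175, -0.0236,  0.0686, -0.0711]), 'joint_efforts': array([  0.0006, -44.8329, -23.1464,  -0.0002,   0.0006,  -0.    ]), 'position': array([ 0.1967, -0.5136,  0.2313]), 'tool_rot': array([[ 0.9338,  0.3577,  0.    ],
       [ 0.3577, -0.9338, -0.    ],
       [ 0.    ,  0.    , -1.    ]]), 'ft_force': array([0.1656, 0.3428, 0.1013]), 'wrist_torque': array([0.0017, 0.047 , 0.0009]), 'gripper_force': 0.0, 'grip_width': 0.08552426853487519} -0.0187
```

View images.

View pics/top0.png

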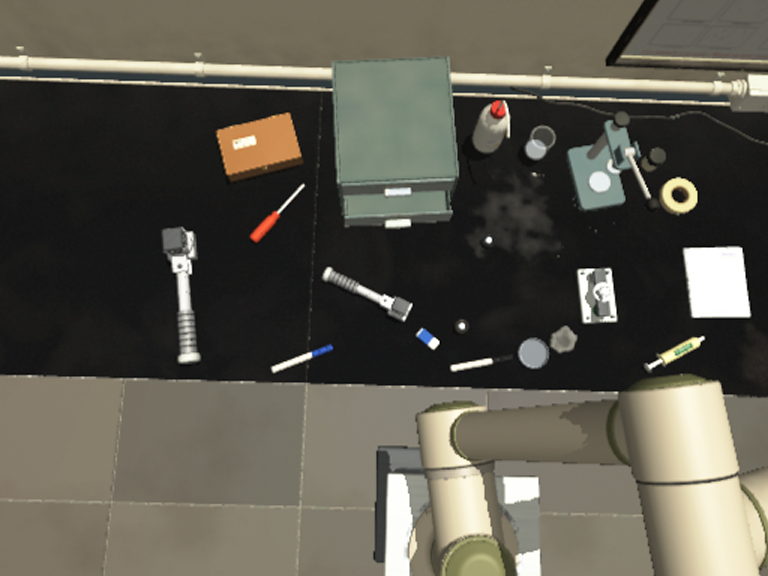

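View pics/scene0.png

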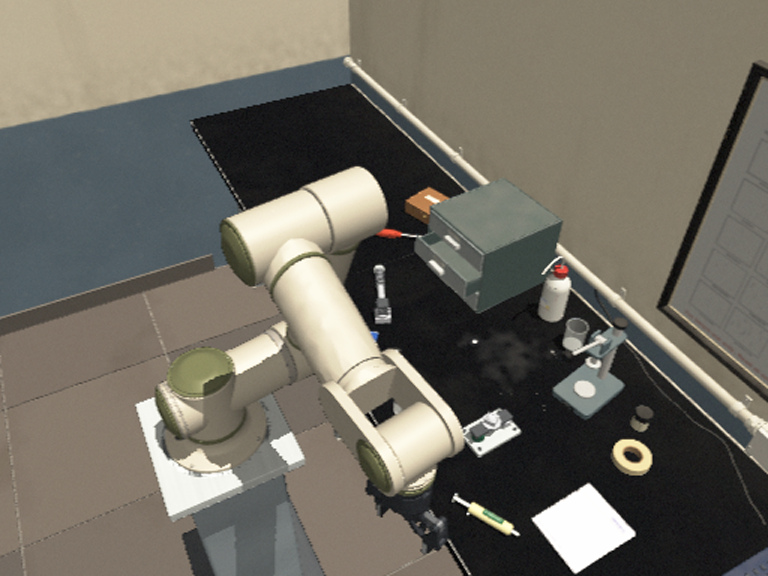

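```bash
cat >> h.py <<'E'
def rows(pos,yaw_x=None,n=None):
    """plan to world pos (TCP) with tool down and tool-x at yaw; prints n equal rows (shift in tool frame, along turned axes)"""
    from scipy.spatial.transform import Rotation as R
    s=env.observe(); R0=np.array(s["tool_rot"]); p=np.array(s["position"])
    yaw=np.arctan2(R0[1,0],R0[0,0]) if yaw_x is None else np.radians(yaw_x)
    R1=np.array([[np.cos(yaw),np.sin(yaw),0],[np.sin(yaw),-np.cos(yaw),0],[0,0,-1.]])
    rv=R.from_matrix(R0.T@R1).as_rotvec(degrees=True)
    d=np.array(pos)-p
    print("now",p.round(4),"yaw",np.degrees(np.arctan2(R0[1,0],R0[0,0])).round(2),"turn",rv.round(2),"shift_cm tool0",(R0.T@d*100).round(2),"tool1",(R1.T@d*100).round(2),"rows>=",np.linalg.norm(d)/.0417,np.linalg.norm(rv)/7.16)
E
python3 - <<'E'
from h import *
np.set_printoptions(precision=4,suppress=True)
im=imaging.get_image("wrist"); s=env.observe(); T=np.array(im["world_from_camera"]); R0=s["tool_rot"]
print(R0.T@T[:3,:3], R0.T@(T[:3,3]-s["position"]), im["fov_y"])
rows([0.47,-0.30,0.30],0)
rows([0.47,-0.30,0.30])
im=imaging.get_image("top");P=cloud(im)
# wrench cloud
def pca(m):
    Q=P[m]; c=np.median(Q,0); return c,len(Q)
for lo,hi in [(.05,.07),(.01,.045)]:
    m=(P[...,0]>.44)&(P[...,0]<.62)&(P[...,1]>.09)&(P[...,1]<.33)&(P[...,2]>lo)&(P[...,2]<hi)
    Q=P[m]; mu=Q.mean(0); w,v=np.linalg.eigh(np.cov(Q[:,:2].T)); a=np.degrees(np.arctan2(*v[::-1,1])); print(lo,len(Q),mu,w,a)
    print(cv2.minAreaRect((Q[:,:2]*1000).astype(np.float32)))
m=(abs(P[...,0]-.54)<.09)&(abs(P[...,1]+.298)<.09)&(P[...,2]>.008)
Q=P[m]; print(cv2.minAreaRect((Q[:,:2]*1000).astype(np.float32)))
E
```

```text
[[ 0.0005 -0.9474 -0.3201]
 [ 1.      0.0006 -0.0001]
 [ 0.0003 -0.3201  0.9474]] [ 0.0809  0.0001 -0.1432] 58.750069237481675
now [ 0.1967 -0.5136  0.2313] yaw 20.96 turn [ 0.   -0.   20.96] shift_cm tool0 [ 33.16 -10.17  -6.87] tool1 [ 27.33 -21.36  -6.87] rows>= 8.478820492396158 2.9272068944096357
now [ 0.1967 -0.5136  0.2313] yaw 20.96 turn [ 0. -0. -0.] shift_cm tool0 [ 33.16 -10.17  -6.87] tool1 [ 33.16 -10.17  -6.87] rows>= 8.478820492396158 0.0005474720035997732
0.05 100 [0.4988 0.1409 0.0587] [0.0001 0.0001] 52.233631134185956
((499.800048828125, 140.44879150390625), (33.61980438232422, 30.045625686645508), 68.01814270019531)
0.01 404 [0.5324 0.221  0.0243] [0.0001 0.0041] 62.5730634002342
((522.2957153320312, 190.76718139648438), (251.62078857421875, 51.928157806396484), 60.86238098144531)
((541.3143310546875, -287.58880615234375), (153.73831176757812, 136.36891174316406), 6.251579284667969)
```

Run:
```python
from h import *
rows([0.54,-0.295,0.22])
```

```text
now [ 0.1967 -0.5136  0.2313] yaw 20.96 turn [0. 0. 0.] shift_cm tool0 [39.87 -8.13  1.13] tool1 [39.87 -8.13  1.13] rows>= 9.762957913524053 0.00013050324808212623
```

Request:
jog_arm(plan="0 0 0 3.99 -0.81 0.1 0;0 0 0 3.99 -0.81 0.1 0;0 0 0 3.99 -0.81 0.1 0;0 0 0 3.99 -0.81 0.1 0;0 0 0 3.99 -0.81 0.1 0;0 0 0 3.99 -0.81 0.1 0;0 0 0 3.99 -0.81 0.1 0;0 0 0 3.99 -0.81 0.1 0;0 0 0 3.99 -0.81 0.1 0;0 0 0 3.99 -0.81 0.2 0")

```text
time_s: 2.13
position: [0.542, -0.2938, 0.2205]
tool_rot: [[0.934, 0.358, 0.0], [0.358, -0.934, -0.0], [0.0, 0.0, -1.0]]
ft_force: [0.5, -2.1, -0.5]
grip_width: 0.0853
gripper_force: 0.0
```

Run:
```python
from h import *
np.set_printoptions(precision=4,suppress=True)
im=imaging.get_image("wrist"); save(im,"w1.png",s=1.5); np.savez("w1.npz",P=cloud(im),px=im["pixels"])
for q in["bolt_head","bolt_dimple","clamp"]:
    for r in models.tip_of("wrist",q)[:3]:
        print(q,round(r["confidence"],2),np.round(r["at"],1),at_d(im,r["at"]),at_z(im,r["at"],.062))
P=cloud(im)
for lo,hi in[(.056,.075),(.063,.075),(.0585,.0635),(.04,.047),(.01,.018)]:
    m=(abs(P[...,0]-.54)<.09)&(abs(P[...,1]+.295)<.09)&(P[...,2]>lo)&(P[...,2]<hi)
    Q=P[m]; 
    if len(Q)>5: print(lo,hi,len(Q),Q.mean(0),cv2.minAreaRect((Q[:,:2]*1000).astype(np.float32)))
print(env.observe()["position"],env.observe()["time_s"])
```

```text
bolt_head 0.57 [251.4 168.5] [ 0.542  -0.2916  0.0634] [ 0.5417 -0.2917  0.062 ]
bolt_dimple 0.64 [242.  161.4] [ 0.5451 -0.2813  0.0629] [ 0.5449 -0.2814  0.062 ]
0.056 0.075 710 [ 0.542  -0.2932  0.0629] ((541.3541870117188, -293.5162353515625), (24.36379623413086, 24.01488494873047), 32.49025344848633)
0.063 0.075 306 [ 0.542  -0.2932  0.064 ] ((541.3549194335938, -293.5479736328125), (23.947141647338867, 23.768306732177734), 31.931812286376953)
0.0585 0.0635 512 [ 0.5417 -0.2933  0.0624] ((541.3541870117188, -293.5162353515625), (24.36379623413086, 24.01488494873047), 32.49025344848633)
0.04 0.047 1876 [ 0.5466 -0.2928  0.0453] ((541.4631958007812, -290.2929382324219), (103.19791412353516, 34.3572998046875), 4.2975640296936035)
0.01 0.018 4571 [ 0.549  -0.2907  0.0145] ((541.3023071289062, -293.5941467285156), (119.93940734863281, 76.05984497070312), 4.402548789978027)
[ 0.5408 -0.2946  0.2199] 2.3333
```

View pics/w1.png

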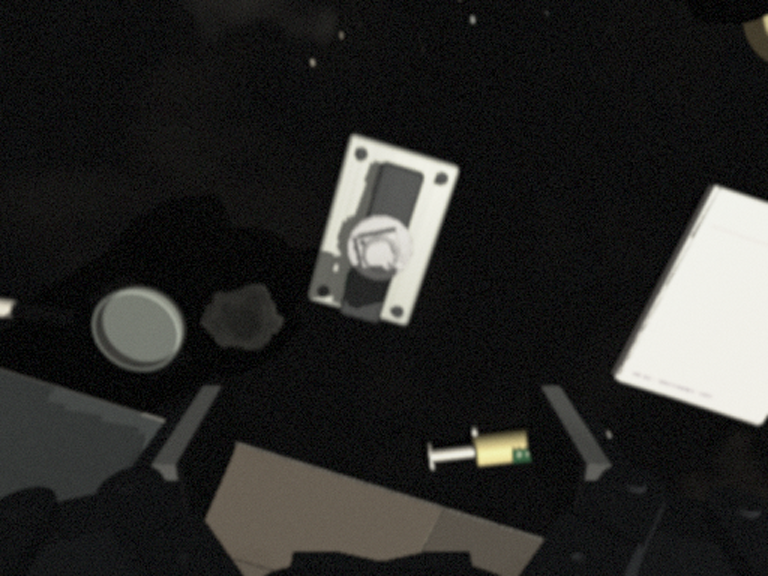

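Request:
jog_arm(plan="0 0 -6.7 0 0 0 0;0 0 -6.7 0 0 0 0;0 0 -6.7 0 0 0 0;0 0 -6.7 0 0 0 0;0 0 -6.7 0 0 0 0;0 0 -6.7 0 0 0 0;0 0 -6.8 0 0 0 0")

```text
time_s: 2.92
position: [0.5391, -0.2966, 0.2206]
tool_rot: [[0.372, 0.928, -0.0], [0.928, -0.372, -0.0], [-0.0, 0.0, -1.0]]
ft_force: [0.6, -0.3, 0.3]
grip_width: 0.0853
gripper_force: 0.0
```

Run:
```python
from h import *
rows([0.50,0.14,0.20])
d=np.load("w1.npz");P=d["P"]
m=(abs(P[...,0]-.50)<.15)&(P[...,2]>.006)&(P[...,2]<.2)&(P[...,1]>-.24)&(P[...,1]<-.05)
Q=P[m]; print(len(Q),Q.min(0),Q.max(0))
```

```text
now [ 0.5391 -0.2966  0.2206] yaw 68.16 turn [0.   0.02 0.  ] shift_cm tool0 [ 39.07 -19.87   2.05] tool1 [ 39.07 -19.87   2.06] rows>= 10.522547014520143 0.0026735015577291034
1384 [ 0.37672923 -0.18241731  0.00602015] [ 0.44133576 -0.05032001  0.01658713]
```

Request:
jog_arm(plan="0 0 0 3.72 -1.87 0.2 0;0 0 0 3.72 -1.87 0.2 0;0 0 0 3.72 -1.87 0.2 0;0 0 0 3.72 -1.87 0.2 0;0 0 0 3.72 -1.87 0.2 0;0 0 0 3.72 -1.87 0.2 0;0 0 0 3.72 -1.87 0.2 0;0 0 0 3.72 -1.87 0.2 0;0 0 0 3.72 -1.87 0.2 0;0 0 0 3.72 -1.87 0.2 0")

```text
time_s: 3.75
position: [0.506, 0.12, 0.2007]
tool_rot: [[0.377, 0.926, 0.001], [0.926, -0.377, -0.0], [0.0, 0.001, -1.0]]
ft_force: [0.9, -0.3, -0.0]
grip_width: 0.0856
gripper_force: 0.0
```

Request:
jog_arm(plan="0 0 0 1.9 -1.2 0 0;0 0 0 0 0 0 0")

```text
time_s: 3.92
position: [0.5014, 0.1441, 0.2006]
tool_rot: [[0.373, 0.928, -0.0], [0.928, -0.373, 0.001], [0.001, -0.0, -1.0]]
ft_force: [0.1, -0.1, 0.2]
grip_width: 0.0855
gripper_force: 0.0
```

Run:
```python
from h import *
np.set_printoptions(precision=4,suppress=True)
im=imaging.get_image("wrist"); save(im,"w2.png",s=1.5); P=cloud(im); np.savez("w2.npz",P=P)
for q in["wrench_socket","wrench_grip","wrench_pin","wrench_handle"]:
    for r in models.tip_of("wrist",q)[:2]:
        print(q,round(r["confidence"],2),np.round(r["at"],1),at_d(im,r["at"]))
for lo,hi in[(.056,.065),(.01,.05)]:
    m=(P[...,0]>.44)&(P[...,0]<.62)&(P[...,1]>.09)&(P[...,1]<.33)&(P[...,2]>lo)&(P[...,2]<hi)
    Q=P[m]; print(lo,hi,len(Q),np.median(Q,0),cv2.minAreaRect((Q[:,:2]*1000).astype(np.float32)))
print(env.observe()["position"],env.observe()["time_s"])
```

```text
wrench_socket 0.6 [252.7 161.9] [0.5039 0.1558 0.0604]
wrench_grip 0.71 [250.6 175.1] [0.4979 0.1457 0.0609]
wrench_pin 0.84 [253.3 129.8] [0.5128 0.1767 0.0304]
wrench_handle 0.63 [254.   11.9] [0.5495 0.2665 0.0284]
0.056 0.065 1249 [0.4973 0.1442 0.0603] ((496.80474853515625, 142.79202270507812), (34.25305938720703, 29.72068977355957), 66.14399719238281)
0.01 0.05 4223 [0.5286 0.2146 0.0257] ((512.2528686523438, 175.79757690429688), (218.16563415527344, 51.01363754272461), 59.20174026489258)
[0.5029 0.1401 0.2005] 4.1667
```

View pics/w2.png

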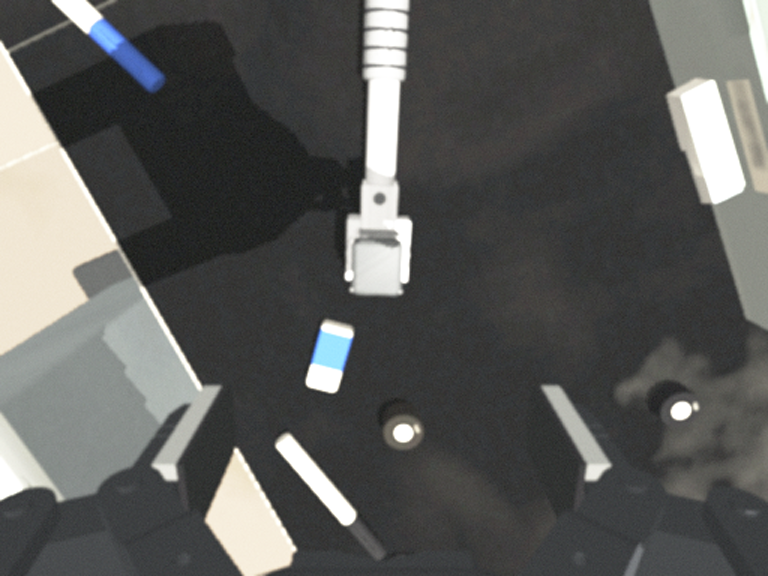

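Run:
```python
from h import *
rows([0.497,0.143,0.033],66.5)
```

```text
now [0.5029 0.1401 0.2005] yaw 67.82 turn [0.02 0.01 1.32] shift_cm tool0 [ 0.05 -0.67 16.75] tool1 [ 0.03 -0.66 16.75] rows>= 4.0191344757680145 0.18483776172579575
```

Request:
jog_arm(plan="0 0 1.3 0 -0.65 3.5 0;0 0 0 0 0 3.5 0;0 0 0 0 0 3.5 0;0 0 0 0 0 3 0;0 0 0 0 0 2 0;0 0 0 0 0 1.2 0;0 0 0 0 0 0 0;0 0 0 0 0 0 0")

```text
time_s: 4.83
position: [0.4969, 0.1431, 0.0334]
tool_rot: [[0.398, 0.917, -0.001], [0.917, -0.398, -0.0], [-0.0, -0.001, -1.0]]
ft_force: [0.2, -0.1, 0.4]
grip_width: 0.0851
gripper_force: 0.0
```

Run:
```python
from h import *
rows([0.497,0.143,0.033],66.5); print(env.observe()["ft_force"])
```

```text
now [0.4969 0.1431 0.0334] yaw 66.56 turn [-0.03  0.02  0.06] shift_cm tool0 [-0.01  0.01  0.04] tool1 [-0.01  0.01  0.04] rows>= 0.009376817956851632 0.010254321554097667
[ 0.21215786 -0.10981376  0.35711794]
```

Request:
jog_arm(plan="0 0 0 0 0 0 255;0 0 0 0 0 0 255;0 0 0 0 0 0 255;0 0 0 0 0 0 255;0 0 0 0 0 0 255;0 0 0 0 0 0 255;0 0 0 0 0 0 255;0 0 0 0 0 0 255;0 0 0 0 0 0 255;0 0 0 0 0 0 255", grip_force=70)

```text
time_s: 5.67
position: [0.4972, 0.1442, 0.0342]
tool_rot: [[0.396, 0.918, 0.002], [0.918, -0.396, 0.0], [0.001, 0.002, -1.0]]
ft_force: [0.0, -0.1, 5.1]
grip_width: 0.029
gripper_force: 68.7
```

Request:
jog_arm(plan="0 0 0 0 0 -0.5 255;0 0 0 0 0 -1.5 255;0 0 0 0 0 -2.5 255;0 0 0 0 0 -3 255;0 0 0 0 0 -3 255;0 0 0 0 0 -2.5 255;0 0 0 0 0 -1 255;0 0 0 0 0 0 255;0 0 0 0 0 0 255")

```text
time_s: 6.42
position: [0.496, 0.1441, 0.1728]
tool_rot: [[0.396, 0.918, -0.001], [0.918, -0.396, -0.0], [-0.001, -0.001, -1.0]]
ft_force: [-0.4, 0.5, -6.0]
grip_width: 0.0289
gripper_force: 70.3
```

Run:
```python
from h import *
np.set_printoptions(precision=4,suppress=True)
s=env.observe();im=imaging.get_image("wrist"); save(im,"w3.png"); P=cloud(im); R0=np.array(s["tool_rot"]); G=(P-s["position"])@R0
np.savez("w3.npz",G=G)
m=(abs(G[...,1])<.04)&(abs(G[...,0])<.06)&(G[...,2]<.0)&(G[...,2]>-.05)
Q=G[m]; print("block top",len(Q),np.median(Q,0),cv2.minAreaRect((Q[:,:2]*1000).astype(np.float32)))
# handle shaft
for a,b in [(.05,.08),(.08,.1),(.1,.14)]:
  m=(abs(G[...,1])<.04)&(G[...,0]>a)&(G[...,0]<b)&(G[...,2]<.09)
  Q=G[m]; print(a,len(Q),Q.mean(0),np.percentile(Q[:,2],5),np.polyfit(Q[:,0],Q[:,1],1), np.degrees(np.arctan(np.polyfit(Q[:,0],Q[:,2],1)[0])))
for q in["wrench_grip","wrench_pin","wrench_handle"]:
    for r in models.tip_of("wrist",q)[:1]:
        print(q,round(r["confidence"],2),np.round(r["at"],1),(at_d(im,r["at"])-s["position"])@R0)
print(s["ft_force"],s["wrist_torque"],s["grip_width"],s["position"])
rows([.5414,-.2935,.16],121.5)
```

```text
block top 12196 [ 0.0076 -0.0009 -0.0264] ((-0.9172496795654297, -0.08914566040039062), (34.834957122802734, 79.82069396972656), 0.4437806010246277)
0.05 2695 [ 0.0656 -0.0004  0.0108] 0.008404987810552324 [ 0.0002 -0.0004] 0.2796781886344744
0.08 2080 [ 0.0903 -0.0001  0.0108] 0.00841575605805165 [ 0.0115 -0.0012] -0.3523320783872392
0.1 1577 [0.1051 0.     0.0089] 0.005187554040129005 [-0.0127  0.0014] -16.98479984169346
wrench_grip 0.66 [257.4 272.8] [ 0.0074  0.0004 -0.0259]
wrench_pin 0.95 [254.7 179.5] [ 0.0372 -0.0006  0.003 ]
wrench_handle 0.68 [256.2 177.7] [0.038  0.0001 0.0033]
[-0.4312  0.5339 -6.0096] [-0.0575  0.0772  0.0241] 0.028890405371198774 [0.496  0.1441 0.1728]
now [0.496  0.1441 0.172 ] yaw 66.66 turn [ -0.18  -0.   -54.84] shift_cm tool0 [-38.38  21.51   1.19] tool1 [-39.68 -18.99   1.2 ] rows>= 10.554053260858607 7.65942916925009
```

View pics/w3.png

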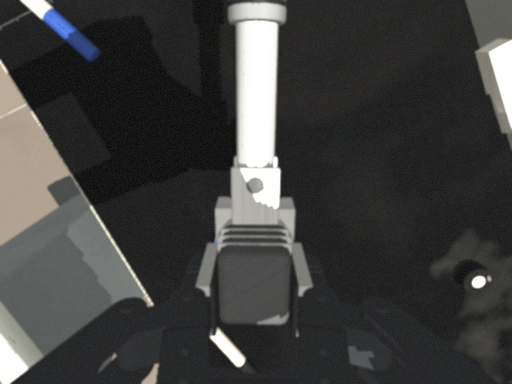

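Run:
```python
import numpy as np
G=np.load("w3.npz")["G"]
m=(abs(G[...,1])<.012)&(G[...,2]<-.023)&(G[...,2]>-.030)&(abs(G[...,0])<.04)
Q=G[m];print(len(Q),Q.min(0),Q.max(0),np.percentile(Q[:,0],[.5,2,50,98,99.5]))
for y in(-.008,0,.008):
  q=Q[abs(Q[:,1]-y)<.002]; print(y,q[:,0].min(),q[:,0].max(),np.median(q[:,2]))
# column profile along centre
v=np.where(m.any(1))[0]; print(v.min(),v.max())
for r in range(196,340,6): print(r,G[r,256].round(4))
```

```text
4274 [-0.01826654 -0.01198849 -0.02837323] [ 0.01622732  0.01199579 -0.02300888] [-0.01712474 -0.01618969  0.00143907  0.01514817  0.01561377]
-0.008 -0.01826654416473758 0.016227324557561144 -0.02631133947664653
0 -0.017503029747939457 0.016049758621643217 -0.026411317022020816
0.008 -0.017275781441015717 0.015854581806160714 -0.026467010721386117
250 323
196 [ 0.0291 -0.      0.0038]
202 [0.0263 0.     0.0036]
208 [0.0232 0.     0.0038]
214 [0.02   0.     0.0044]
220 [0.017  0.     0.0043]
226 [0.0156 0.     0.0005]
232 [ 0.0158 -0.     -0.0062]
238 [ 0.0155 -0.0001 -0.0115]
244 [ 0.0154 -0.0001 -0.0168]
250 [ 0.0153 -0.0001 -0.0218]
256 [ 0.0146 -0.0001 -0.0253]
262 [ 0.0126 -0.0001 -0.0264]
268 [ 0.0098 -0.0001 -0.0262]
274 [ 0.0068 -0.0001 -0.0257]
280 [ 0.0045 -0.0001 -0.0265]
286 [ 0.0019 -0.0001 -0.0267]
292 [-0.0005 -0.0001 -0.0272]
298 [-0.0045 -0.0001 -0.0257]
304 [-0.006  -0.0001 -0.0276]
310 [-0.0098 -0.0001 -0.0263]
316 [-0.0123 -0.0001 -0.0269]
322 [-0.0156 -0.0001 -0.0265]
328 [-0.1881  0.0015  0.1714]
334 [-0.197   0.0016  0.172 ]
```

Request:
jog_arm(plan="0 0 -6 0 0 0 255;0 0 -7 0 0 0 255;0 0 -7 0 0 0 255;0 0 -7 0 0 0 255;0 0 -7 0 0 0 255;0 0 -7 0 0 0 255;0 0 -7 0 0 0 255;0 0 -6.8 0 0 0 255;0 0 0 0 0 0 255")

```text
time_s: 7.37
position: [0.4963, 0.1441, 0.1725]
tool_rot: [[-0.525, 0.851, -0.002], [0.851, 0.525, -0.0], [0.001, -0.002, -1.0]]
ft_force: [-0.8, 0.2, -6.2]
grip_width: 0.0285
gripper_force: 70.1
```

Run:
```python
from h import *
rows([.5414,-.2935,.16],121.5)
```

```text
now [0.4963 0.1441 0.1725] yaw 121.7 turn [-0.09 -0.05  0.2 ] shift_cm tool0 [-39.6  -19.16   1.25] tool1 [-39.67 -19.02   1.25] rows>= 10.553761733701224 0.03101649463811334
```

Request:
jog_arm(plan="0 0 0 -2.5 -1.2 0 255;0 0 0 -3.75 -1.8 0 255;0 0 0 -3.75 -1.8 0 255;0 0 0 -3.75 -1.8 0 255;0 0 0 -3.75 -1.8 0 255;0 0 0 -3.75 -1.8 0 255;0 0 0 -3.75 -1.8 0 255;0 0 0 -3.75 -1.8 0 255;0 0 0 -3.75 -1.8 0 255;0 0 0 -3.5 -1.7 0 255")

```text
time_s: 8.2
position: [0.5366, -0.2556, 0.1726]
tool_rot: [[-0.518, 0.856, -0.001], [0.856, 0.518, 0.001], [0.001, -0.0, -1.0]]
ft_force: [1.5, 0.5, -5.5]
grip_width: 0.0285
gripper_force: 70.4
```

Request:
jog_arm(plan="0 0 0 -2.2 -1.1 0.7 255;0 0 0 -1 -0.4 1 255;0 0 0 0 0 1 255;0 0 0 0 0 1 255;0 0 0 0 0 0 255;0 0 0 0 0 0 255")

```text
time_s: 8.7
position: [0.5407, -0.2867, 0.1357]
tool_rot: [[-0.522, 0.853, -0.001], [0.853, 0.522, 0.002], [0.002, -0.0, -1.0]]
ft_force: [0.2, 0.5, -5.3]
grip_width: 0.0287
gripper_force: 70.2
```

Run:
```python
from h import *
s=env.observe();print(s["time_s"],s["ft_force"],s["wrist_torque"])
rows([.5411,-.2930,.105],122)
im=imaging.get_image("wrist"); save(im,"w4.png",s=1.5); P=cloud(im)
m=(P[...,2]>.01)&(P[...,2]<.018)&(abs(P[...,0]-.54)<.09)&(abs(P[...,1]+.295)<.09)
Q=P[m]; print(len(Q),cv2.minAreaRect((Q[:,:2]*1000).astype(np.float32)))
print(Q.min(0),Q.max(0))
```

```text
8.7 [ 0.21206092  0.45820249 -5.27418919] [-0.04136019 -0.07819374 -0.00296535]
now [ 0.5407 -0.2867  0.1357] yaw 121.5 turn [-0.03 -0.12 -0.5 ] shift_cm tool0 [-0.56 -0.3   3.07] tool1 [-0.55 -0.3   3.07] rows>= 0.7510213531975101 0.07235271059003619
4153 ((540.6053466796875, -293.5618591308594), (119.87551879882812, 75.99345397949219), 4.464085578918457)
[ 0.47856687 -0.33486587  0.01002465] [ 0.59955751 -0.25139436  0.01799522]
```

View pics/w4.png

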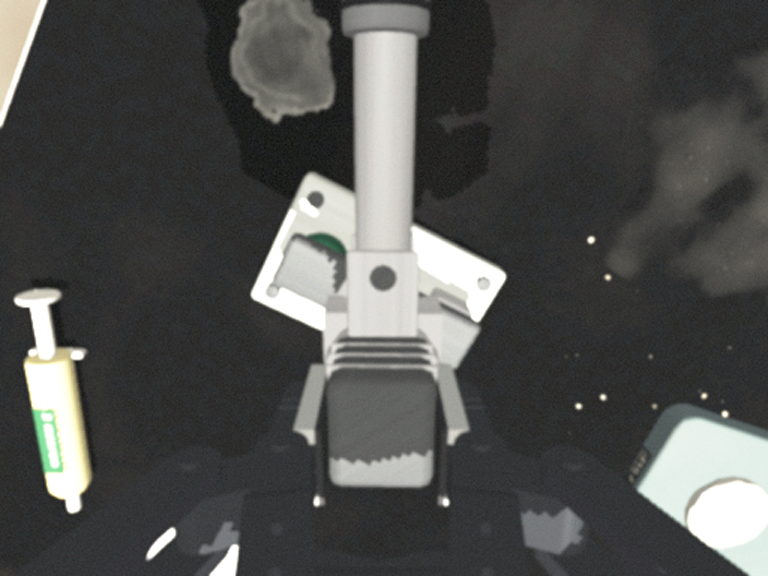

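Request:
jog_arm(plan="0 0 -0.4 -0.55 -0.3 1 255;0 0 0 0 0 1 255;0 0 0 0 0 1 255;0 0 0 0 0 0 255;0 0 0 0 0 0 255;0 0 0 0 0 0 255")

```text
time_s: 9.25
position: [0.5413, -0.2947, 0.1065]
tool_rot: [[-0.528, 0.849, 0.0], [0.849, 0.528, -0.0], [-0.0, 0.0, -1.0]]
ft_force: [0.6, 0.3, -5.6]
grip_width: 0.0286
gripper_force: 70.2
```

Run:
```python
from h import *
s=env.observe();print(s["time_s"],s["ft_force"])
rows([.5408,-.2930,.083],122)
```

```text
9.25 [ 0.57357005  0.28601564 -5.62042402]
now [ 0.5413 -0.2947  0.1065] yaw 121.86 turn [ 0.01  0.02 -0.14] shift_cm tool0 [0.17 0.05 2.35] tool1 [0.17 0.05 2.35] rows>= 0.5643333132616704 0.02010017373918555
```

Request:
jog_arm(plan="0 0 0 0.17 0.05 0.2 255;0 0 0 0 0 0.2 255;0 0 0 0 0 0.2 255;0 0 0 0 0 0.2 255;0 0 0 0 0 0.2 255;0 0 0 0 0 0.1 255;0 0 0 0 0 0 255")

```text
time_s: 9.83
position: [0.5406, -0.2929, 0.095]
tool_rot: [[-0.528, 0.849, -0.0], [0.849, 0.528, 0.0], [0.0, -0.0, -1.0]]
ft_force: [-0.6, -0.2, -6.3]
grip_width: 0.0291
gripper_force: 70.3
```

Request:
jog_arm(plan="0 0 0 0 0 0.1 255;0 0 0 0 0 0.1 255;0 0 0 0 0 0.1 255;0 0 0 0 0 0 255")

```text
time_s: 10.17
position: [0.5406, -0.2928, 0.0921]
tool_rot: [[-0.528, 0.849, -0.0], [0.849, 0.528, 0.0], [0.0, -0.0, -1.0]]
ft_force: [-0.8, 0.3, -5.6]
grip_width: 0.0287
gripper_force: 70.4
```

Request:
jog_arm(plan="0 0 0 0 0 0.1 255;0 0 0 0 0 0.1 255;0 0 0 0 0 0.1 255;0 0 0 0 0 0 255")

```text
time_s: 10.5
position: [0.5406, -0.2929, 0.0891]
tool_rot: [[-0.528, 0.849, -0.0], [0.849, 0.528, 0.0], [0.0, -0.0, -1.0]]
ft_force: [0.8, -0.6, -6.1]
grip_width: 0.0286
gripper_force: 70.4
```

Request:
jog_arm(plan="0 0 0 0 0 0.1 255;0 0 0 0 0 0.1 255;0 0 0 0 0 0.1 255;0 0 0 0 0 0 255")

```text
time_s: 10.83
position: [0.5406, -0.2928, 0.086]
tool_rot: [[-0.528, 0.849, -0.0], [0.849, 0.528, 0.0], [0.0, -0.0, -1.0]]
ft_force: [-0.0, -0.3, -5.5]
grip_width: 0.0288
gripper_force: 70.3
```

Slides on freely. Last millimetres in half-millimetre rows.

Request:
jog_arm(plan="0 0 0 0 0 0.05 255;0 0 0 0 0 0.05 255;0 0 0 0 0 0.05 255;0 0 0 0 0 0 255")

```text
time_s: 11.17
position: [0.5406, -0.2929, 0.0847]
tool_rot: [[-0.528, 0.849, -0.0], [0.849, 0.528, 0.0], [0.0, -0.0, -1.0]]
ft_force: [-0.1, -0.3, -5.3]
grip_width: 0.029
gripper_force: 70.4
```

Request:
jog_arm(plan="0 0 0 0 0 0.05 255;0 0 0 0 0 0 255")

```text
time_s: 11.33
position: [0.5407, -0.2929, 0.0843]
tool_rot: [[-0.528, 0.849, -0.0], [0.849, 0.528, 0.0], [0.0, 0.0, -1.0]]
ft_force: [-0.0, -0.4, -6.0]
grip_width: 0.0291
gripper_force: 70.4
```

Request:
jog_arm(plan="0 0 0 0 0 0.05 255;0 0 0 0 0 0 255")

```text
time_s: 11.5
position: [0.5406, -0.2929, 0.0837]
tool_rot: [[-0.528, 0.849, -0.0], [0.849, 0.528, 0.0], [0.0, -0.0, -1.0]]
ft_force: [-0.7, 0.8, -6.5]
grip_width: 0.0285
gripper_force: 70.4
```

Request:
jog_arm(plan="0 0 0 0 0 0.05 255;0 0 0 0 0 0 255")

```text
time_s: 11.67
position: [0.5407, -0.2929, 0.0832]
tool_rot: [[-0.528, 0.849, -0.0], [0.849, 0.528, 0.0], [0.0, 0.0, -1.0]]
ft_force: [-1.4, 0.2, -5.8]
grip_width: 0.0287
gripper_force: 70.4
```

Request:
jog_arm(plan="0 0 0 0 0 0.04 255;0 0 0 0 0 0 255")

```text
time_s: 11.83
position: [0.5407, -0.2929, 0.0832]
tool_rot: [[-0.528, 0.849, 0.0], [0.849, 0.528, -0.0], [-0.0, 0.0, -1.0]]
ft_force: [-0.4, 1.0, -4.1]
grip_width: 0.0289
gripper_force: 70.6
```

Request:
jog_arm(plan="0 0 0 0 0 0.04 255;0 0 0 0 0 0 255")

```text
time_s: 12.0
position: [0.5407, -0.293, 0.0831]
tool_rot: [[-0.528, 0.849, 0.0], [0.849, 0.528, -0.0], [-0.001, 0.0, -1.0]]
ft_force: [-0.6, 0.9, -0.2]
grip_width: 0.0287
gripper_force: 71.2
```

Request:
jog_arm(plan="0 0 0 0 0 0 150;0 0 0 0 0 0 100;0 0 0 0 0 0 50;0 0 0 0 0 0 0;0 0 0 0 0 0 0;0 0 0 0 0 0 0;0 0 0 0 0 -1 0;0 0 0 0 0 -3 0;0 0 0 0 0 -4 0;0 0 0 0 0 -3 0")

```text
time_s: 12.83
position: [0.5408, -0.293, 0.196]
tool_rot: [[-0.528, 0.849, 0.002], [0.849, 0.528, -0.001], [-0.002, 0.001, -1.0]]
ft_force: [-0.3, -0.4, 1.2]
grip_width: 0.0851
gripper_force: 0.0
```

Run:
```python
from h import *
np.set_printoptions(precision=4,suppress=True)
s=env.observe();im=imaging.get_image("wrist"); save(im,"w5.png",s=1.5); P=cloud(im); print(s["time_s"],s["ft_force"])
m=(P[...,2]>.105)&(P[...,2]<.113)&(abs(P[...,0]-.54)<.05)&(abs(P[...,1]+.293)<.05)
Q=P[m]; print(len(Q),np.median(Q,0),cv2.minAreaRect((Q[:,:2]*1000).astype(np.float32)))
m=(P[...,2]>.05)&(P[...,2]<.1)&(np.hypot(P[...,0]-.541,P[...,1]+.2935)<.19)&(np.hypot(P[...,0]-.541,P[...,1]+.2935)>.05)&(P[...,1]>-.27)
Q=P[m]; d=Q[:,:2]-[.541,-.2935]; print(len(Q),Q[:,2].max(),np.degrees(np.median(np.arctan2(d[:,1],d[:,0]))), np.hypot(*d.T).max())
for q in["wrench_grip","wrench_pin","wrench_handle"]:
    for r in models.tip_of("wrist",q)[:1]: print(q,r["confidence"],np.round(r["at"]),at_d(im,r["at"]))
```

```text
12.8333 [-0.2835 -0.3621  1.2224]
1796 [ 0.539  -0.2923  0.1092] ((539.7017822265625, -293.2237854003906), (29.573444366455078, 34.20184326171875), 31.363740921020508)
3309 0.07967937050949075 122.08431011007127 0.13346689549699622
wrench_grip 0.8 [254. 189.] [ 0.5368 -0.2883  0.1096]
wrench_pin 0.81 [254. 137.] [ 0.5199 -0.2609  0.0795]
wrench_handle 0.52 [255. 139.] [ 0.5214 -0.2621  0.0799]
```

View pics/w5.png

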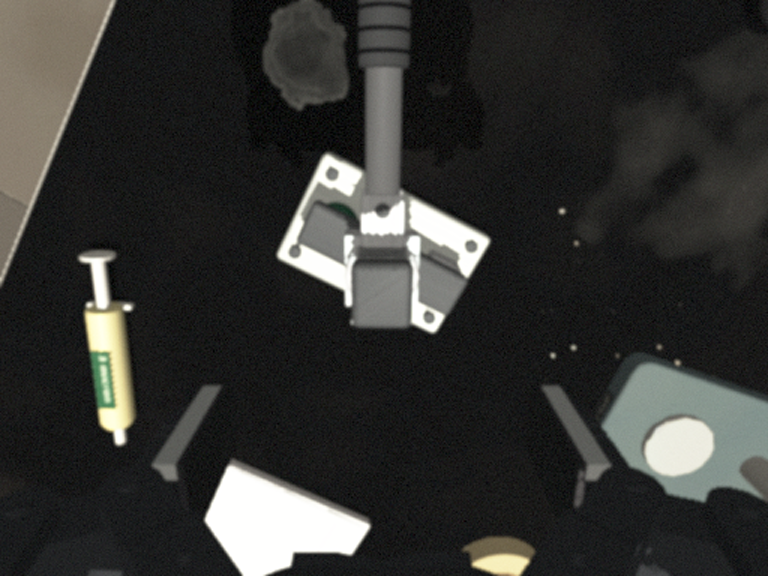

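Request:
jog_arm(plan="0 0 0 3.4 0 0 100;0 0 0 3.4 0 0 100;0 0 0 3.4 0 0 100;0 0 0 3.4 0 0 100;0 0 0 0 0 3 100;0 0 0 0 0 3 100;0 0 0 0 0 0 100;0 0 0 0 0 0 100")

```text
time_s: 13.7
position: [0.4682, -0.177, 0.1316]
tool_rot: [[-0.528, 0.849, -0.003], [0.849, 0.528, 0.002], [0.004, -0.002, -1.0]]
ft_force: [0.4, -0.6, 0.9]
grip_width: 0.052
gripper_force: 0.0
```

Run:
```python
from h import *
s=env.observe();print(s["time_s"],s["ft_force"],s["grip_width"])
b=np.array([.541,-.2935]);a=np.radians(122);p=b+.136*np.array([np.cos(a),np.sin(a)])
rows([p[0],p[1],.055],122)
im=imaging.get_image("wrist");P=cloud(im); np.savez("w6.npz",P=P)
R0=np.array(s["tool_rot"]);G=(P-s["position"])@R0
m=(abs(G[...,1])<.03)&(P[...,2]>.06)&(P[...,2]<.09);Q=G[m];print(len(Q),Q.min(0),Q.max(0),Q.mean(0))
```

```text
13.7 [ 0.35316594 -0.58401124  0.85404607] 0.05198686134850631
now [ 0.4682 -0.177   0.1316] yaw 121.85 turn [-0.1  -0.22 -0.15] shift_cm tool0 [-0.17  0.01  7.66] tool1 [-0.14 -0.    7.66] rows>= 1.8372220929620378 0.03940801841586813
8203 [-0.1319472  -0.02062776  0.04751273] [0.0450434  0.01961609 0.07177295] [-0.02985239  0.00022839  0.05674589]
```

Request:
jog_arm(plan="0 0 0 0 0 2 100;0 0 0 0 0 2 100;0 0 0 0 0 2 100;0 0 0 0 0 1.6 100;0 0 0 0 1.0 0 100;0 0 0 0 0.1 0 100;0 0 0 0 0 0 100")

```text
time_s: 14.33
position: [0.4797, -0.1719, 0.0581]
tool_rot: [[-0.528, 0.849, 0.002], [0.849, 0.528, -0.002], [-0.003, 0.001, -1.0]]
ft_force: [-0.1, 0.1, -0.6]
grip_width: 0.0519
gripper_force: 0.0
```

Request:
jog_arm(plan="0 0 1 0 0.24 0 100;0 0 1 0 0.24 0 100;0 0 1 0 0.24 0 100;0 0 1 0 0.24 0 100;0 0 1 0 0.24 0 100;0 0 1 0 0.24 0 100")

```text
time_s: 14.83
position: [0.491, -0.1645, 0.0567]
tool_rot: [[-0.435, 0.901, 0.0], [0.901, 0.435, -0.0], [-0.0, 0.0, -1.0]]
ft_force: [-0.4, -0.6, -0.1]
grip_width: 0.0518
gripper_force: 0.3
```

Request:
jog_arm(plan="0 0 1 0 0.24 0 100;0 0 1 0 0.24 0 100;0 0 1 0 0.24 0 100;0 0 1 0 0.24 0 100;0 0 1 0 0.24 0 100;0 0 1 0 0.24 0 100")

```text
time_s: 15.33
position: [0.5042, -0.1587, 0.0565]
tool_rot: [[-0.338, 0.941, -0.0], [0.941, 0.338, 0.0], [0.0, -0.0, -1.0]]
ft_force: [-0.5, -1.6, -0.2]
grip_width: 0.0518
gripper_force: 0.4
```

Request:
jog_arm(plan="0 0 1 0 0.24 0 100;0 0 1 0 0.24 0 100;0 0 1 0 0.24 0 100;0 0 1 0 0.24 0 100;0 0 1 0 0.24 0 100")

```text
time_s: 15.75
position: [0.5156, -0.1551, 0.0565]
tool_rot: [[-0.255, 0.967, -0.0], [0.967, 0.255, 0.0], [0.0, -0.0, -1.0]]
ft_force: [-1.1, -0.4, 0.4]
grip_width: 0.0519
gripper_force: 0.4
```

Request:
jog_arm(plan="0 0 1 0 0.24 0 100;0 0 1 0 0.24 0 100;0 0 1 0 0.24 0 100")

```text
time_s: 16.0
position: [0.5226, -0.1533, 0.0565]
tool_rot: [[-0.204, 0.979, -0.0], [0.979, 0.204, 0.0], [0.0, -0.0, -1.0]]
ft_force: [-1.8, -0.9, -1.1]
grip_width: 0.052
gripper_force: 0.4
```

Request:
jog_arm(plan="0 0 1 0 0.24 0 100;0 0 1 0 0.24 0 100")

```text
time_s: 16.17
position: [0.5273, -0.1524, 0.0565]
tool_rot: [[-0.17, 0.986, -0.0], [0.986, 0.17, 0.0], [0.0, -0.0, -1.0]]
ft_force: [-0.6, -1.0, 0.4]
grip_width: 0.0516
gripper_force: 0.4
```

Request:
jog_arm(plan="0 0 1 0 0.24 0 100;0 0 1 0 0.24 0 100")

```text
time_s: 16.33
position: [0.532, -0.1517, 0.0565]
tool_rot: [[-0.135, 0.991, -0.0], [0.991, 0.135, 0.0], [0.0, -0.0, -1.0]]
ft_force: [-0.1, -1.3, 0.7]
grip_width: 0.0518
gripper_force: 0.4
```

Request:
jog_arm(plan="0 0 1 0 0.24 0 100;0 0 1 0 0.24 0 100")

```text
time_s: 16.5
position: [0.5368, -0.151, 0.0565]
tool_rot: [[-0.1, 0.995, -0.0], [0.995, 0.1, 0.0], [0.0, -0.0, -1.0]]
ft_force: [-0.6, -1.0, 0.4]
grip_width: 0.0519
gripper_force: 0.4
```

Request:
jog_arm(plan="0 0 1 0 0.24 0 100;0 0 1 0 0.24 0 100")

```text
time_s: 16.67
position: [0.5416, -0.1506, 0.0565]
tool_rot: [[-0.066, 0.998, -0.0], [0.998, 0.066, 0.0], [0.0, -0.0, -1.0]]
ft_force: [-1.3, -0.8, 0.4]
grip_width: 0.0522
gripper_force: 0.4
```

Request:
jog_arm(plan="0 0 1 0 0.24 0 100;0 0 1 0 0.24 0 100")

```text
time_s: 16.83
position: [0.5464, -0.1503, 0.0565]
tool_rot: [[-0.031, 1.0, -0.0], [1.0, 0.031, 0.0], [0.0, -0.0, -1.0]]
ft_force: [-1.2, -1.3, 0.2]
grip_width: 0.0519
gripper_force: 0.4
```

Request:
jog_arm(plan="0 0 1 0 0.24 0 100;0 0 1 0 0.24 0 100")

```text
time_s: 17.0
position: [0.5512, -0.1502, 0.0565]
tool_rot: [[0.004, 1.0, -0.0], [1.0, -0.004, 0.0], [0.0, -0.0, -1.0]]
ft_force: [-0.9, -0.8, 0.1]
grip_width: 0.0518
gripper_force: 0.4
```

Request:
jog_arm(plan="0 0 1 -0.05 0.24 0 100;0 0 1 -0.05 0.24 0 100")

```text
time_s: 17.17
position: [0.5559, -0.1511, 0.0565]
tool_rot: [[0.039, 0.999, -0.0], [0.999, -0.039, 0.0], [0.0, -0.0, -1.0]]
ft_force: [-1.6, 0.9, -0.2]
grip_width: 0.0521
gripper_force: 0.4
```

Request:
jog_arm(plan="0 0 1 -0.05 0.24 0 100;0 0 1 -0.05 0.24 0 100")

```text
time_s: 17.33
position: [0.5607, -0.1524, 0.0565]
tool_rot: [[0.074, 0.997, -0.0], [0.997, -0.074, 0.0], [0.0, -0.0, -1.0]]
ft_force: [-1.2, 0.3, 0.9]
grip_width: 0.0524
gripper_force: 0.4
```

Request:
jog_arm(plan="0 0 1 -0.05 0.24 0 100;0 0 1 -0.05 0.24 0 100")

```text
time_s: 17.5
position: [0.5654, -0.1539, 0.0565]
tool_rot: [[0.109, 0.994, -0.0], [0.994, -0.109, 0.0], [0.0, -0.0, -1.0]]
ft_force: [-0.7, 1.0, -1.0]
grip_width: 0.052
gripper_force: 0.4
```

Request:
jog_arm(plan="0 0 1 -0.04 0.24 0 100;0 0 1 -0.04 0.24 0 100")

```text
time_s: 17.67
position: [0.57, -0.1552, 0.0565]
tool_rot: [[0.143, 0.99, -0.0], [0.99, -0.143, 0.0], [0.0, -0.0, -1.0]]
ft_force: [-1.9, 0.5, -0.5]
grip_width: 0.0521
gripper_force: 1.0
```

Request:
jog_arm(plan="0 0 1 -0.04 0.24 0 100;0 0 1 -0.04 0.24 0 100")

```text
time_s: 17.83
position: [0.574, -0.1563, 0.0562]
tool_rot: [[0.178, 0.984, -0.002], [0.984, -0.178, 0.001], [0.001, -0.002, -1.0]]
ft_force: [-4.4, 3.8, -0.1]
grip_width: 0.0516
gripper_force: 2.5
```

Request:
jog_arm(plan="0 0 1 -0.04 0.24 0 100;0 0 1 -0.04 0.24 0 100")

```text
time_s: 18.0
position: [0.578, -0.1574, 0.056]
tool_rot: [[0.212, 0.977, -0.004], [0.977, -0.212, 0.002], [0.002, -0.004, -1.0]]
ft_force: [-6.1, 6.2, 0.4]
grip_width: 0.0518
gripper_force: 3.4
```

Request:
jog_arm(plan="0 0 1 0.02 0.24 0 100;0 0 1 0.02 0.24 0 100")

```text
time_s: 18.17
position: [0.5829, -0.1585, 0.056]
tool_rot: [[0.246, 0.969, -0.003], [0.969, -0.246, 0.001], [0.001, -0.003, -1.0]]
ft_force: [-4.8, 2.0, 0.4]
grip_width: 0.052
gripper_force: 2.9
```

Request:
jog_arm(plan="0 0 1 0 0.24 0 100;0 0 1 0 0.24 0 100")

```text
time_s: 18.33
position: [0.5878, -0.16, 0.0561]
tool_rot: [[0.279, 0.96, -0.003], [0.96, -0.279, 0.001], [0.0, -0.003, -1.0]]
ft_force: [-5.2, 1.0, 0.8]
grip_width: 0.0516
gripper_force: 2.4
```

Request:
jog_arm(plan="0 0 1 0 0.24 0 100;0 0 1 0 0.24 0 100")

```text
time_s: 18.5
position: [0.5929, -0.1618, 0.0563]
tool_rot: [[0.313, 0.95, -0.001], [0.95, -0.313, 0.0], [-0.0, -0.001, -1.0]]
ft_force: [-4.0, 1.4, 0.3]
grip_width: 0.0518
gripper_force: 1.9
```

Request:
jog_arm(plan="0 0 0 0 -0.6 0 100;0 0 0 0 -0.7 0 100;0 0 0 0 0 -2 100;0 0 0 0 0 -4 100;0 0 0 0 0 -4 100;0 0 0 0 0 -4 100;0 0 0 -4 0 0 100;0 0 0 -4 0 0 100;0 0 0 -2 0 0 100;0 0 0 0 0 0 100")

```text
time_s: 19.33
position: [0.5482, -0.2564, 0.1968]
tool_rot: [[0.315, 0.949, 0.001], [0.949, -0.315, -0.002], [-0.001, 0.002, -1.0]]
ft_force: [-1.0, -0.6, -0.7]
grip_width: 0.0522
gripper_force: 0.0
```

```bash
cat > look.py <<'E'
from h import *
import sys
s=env.observe();im=imaging.get_image("wrist"); save(im,sys.argv[1],s=1.5); P=cloud(im); np.savez("wl.npz",P=P)
print(s["time_s"],s["ft_force"],s["position"])
m=(P[...,2]>.105)&(P[...,2]<.113)&(np.hypot(P[...,0]-.54,P[...,1]+.293)<.04)
Q=P[m]; r=cv2.minAreaRect((Q[:,:2]*1000).astype(np.float32)); print(len(Q),np.median(Q,0),r)
c=np.array(r[0])/1000; d=P[...,:2]-c; rr=np.hypot(d[...,0],d[...,1])
m=(rr>.065)&(rr<.16)&(P[...,2]>.066)&(P[...,2]<.085)&(P[...,1]>-.26); D=P[m]
mu=D[:,:2].mean(0);w,v=np.linalg.eigh(np.cov(D[:,:2].T));a=np.degrees(np.arctan2(v[1,1],v[0,1]))%180
print("handle yaw",a,len(D),"z",np.percentile(D[:,2],[90,99]))
for h in [r[2]+90*k for k in range(-1,3)]: print("head",h,"click rad",np.radians(h-a))
u=np.array([np.cos(np.radians(a)),np.sin(np.radians(a))]);print("pin-ish: handle line offset from head centre mm",1000*((mu-c)[0]*u[1]-(mu-c)[1]*u[0]))
E
python3 look.py w7.png
```

```text
19.3333 [-0.96552906 -0.60290426 -0.72353616] [ 0.54818958 -0.25637649  0.19678862]
1569 [ 0.54156101 -0.29149721  0.10926141] ((541.043701171875, -292.7011413574219), (33.7376823425293, 29.967622756958008), 84.30438232421875)
handle yaw 73.99274106008917 3875 z [0.07773619 0.07877468]
head -5.69561767578125 click rad -1.3908242354513252
head 84.30438232421875 click rad 0.17997209134357137
head 174.30438232421875 click rad 1.750768418138468
head 264.30438232421875 click rad 3.3215647449333647
pin-ish: handle line offset from head centre mm -6.590500642755976
```

View pics/w7.png

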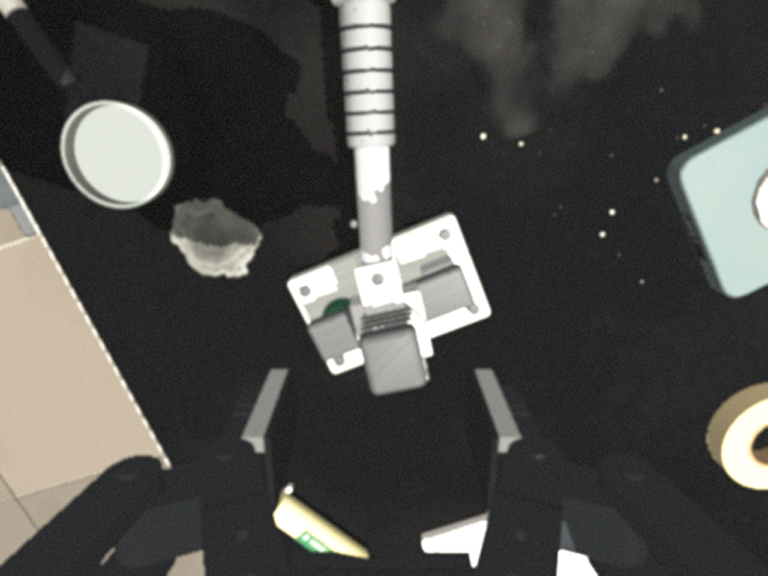

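```bash
python3 -c "
from h import *
print(job.close_job())"
```

```text
the job is handed in; nothing more can be done
None
```

The wrench is seated level on the bolt and the bolt is turned until it binds. The handle has clicked over by about 0.18 rad, short of the 0.30 rad limit, and I handed the job in at about 19 s.

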